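Feed ceramic balls from the hopper into the sample cup

ROBOT

A 7-joint arm with a two-finger parallel gripper is mounted at the origin on the work surface. World frame = base frame: x ahead of the robot, y to its left, z up, the work surface at z = 0. Lengths are in m, angles in rad, forces in N, time in s.
With the tool pointing down it reaches from about 0.4 to 0.85 m from the base axis. Payload 10.4 kg.
Tool frame: the origin (TCP) lies between the finger pads; the fingertips stand 22 mm ahead of it and the grasp point (between the pads) lies 3 mm ahead of it; z points along the fingers, y is the line along which they close (so a half turn about z gives the same grasp; the last joint's range is limited). The gripper opens to 85 mm and grips with 20 to 120 N. Pads are 22 mm wide; open, the fingers measure 114 mm over their backs; the gripper's body (76 mm by 85 mm) begins 54 mm behind the grasp point. The pads swing forward as they close: fully open they stand 13 mm farther back than shut.
Start: joints at [1.199, 0.332, -0.065, 1.46, 0.022, 1.35, -0.088], TCP at [0.214, -0.587, 0.253] pointing down, gripper open.
Joint ranges: [-2.6, 2.6], [-0.5, 2.12], [-1.47, 1.34], [0.16, 2.42], [-1.27, 4.41], [0.06, 2.06], [-2.6, 2.6]. Speed limits (rad/s): [2.22, 2.22, 2.79, 2.79, 3.14, 3.14, 3.14].

INTERFACE

Orientations are given as a unit quaternion [x, y, z, w].
In Python, from workcell import manip, camera, ticket, boxes_of, outline_of gives the robot as it stands.
- The arm moves only by the tool carry_out, never from a script. Its argument "deltas" is a list of rows, each a list of 5 numbers: the shift along the tool's x, y, z as a fraction of full scale, then the turn about the tool's z as a fraction of full scale, then the opening, from -1 (shut) to 1 (fully open), so that 0 is half open. In form: [[tx, ty, tz, spin, gripper], ...]. A call has 1 to 20 rows; each row is the pose to reach, as a shift and turn from the pose commanded when the call began, along the tool's axes at that moment; what a row does not reach only later rows make up. Full scale, the value 1, is 150 mm for a shift and 30 degrees for a turn. A row lasts 1/8 s, in which the tool goes at most 62.5 mm and 10.7 degrees, less where a joint would pass 70% of its speed; a pose out of reach is approached as far as the arm can. A call with a number of a shift or a turn outside -1 to 1 is refused whole. A call with a gripper value outside its range is refused whole. The fingers move at their own pace and stop on an object; "force" is the grip in N (left out, the last holds). Time passes only in rows, so rows that repeat a pose let the fingers close. It gives the time, the measured TCP pose, the force, the opening and the grip force at its end, in the units of the state.
- manip.get_obs(): the state, without advancing time (a new reading comes with each control period).
- camera(name): name is "side" or "top" or "wrist"; returns a dict with "img" (400x640x3 uint8, red, green, blue), "depth" (400x640 float32, m along the optical axis (not along the pixel's ray), 0 where there is no reading), "vertical_fov" (degrees; the focal length in pixels is half the picture's height over the tangent of half this angle, whatever the lens; pixels are square), "cx", "cy" (the principal point, pixels), "R" (3x3) and "t" (3): a world point X has camera coordinates R X + t. Camera axes: x right, y down, z forward; pixel columns grow to the right and rows downward; lengths in m; the calibration is good to about 2 mm. The wrist camera is an equidistant fisheye: a pixel r from the principal point sees the ray r / f radians off the axis. A picture is of the moment at which its call begins.
- ticket.hand_in(): hands the job in; it is judged then, once.
Trained networks look in a picture, given as the dict that the camera call returned (one of the last four; its "shot" number tells which), for a name from the list of things; names that differ only in an ending like _2 or _b are one class to them, and where a whole thing is asked for, a point or a joint stands for the part that bears it (a point fixed in the world has none). Each returns a list of dicts, best first, with "conf" (0 to 1); they miss things now and then, are a little off and sometimes report something else, mostly with a low value. They report only what shows in the picture. A call takes as long as a camera call. They do not tell look-alikes from the thing itself.
- boxes_of(query, picture): "position" ([x, y, z] in m, in world coordinates, good to about 4 mm: the middle of the surface that is visible of it).
- outline_of(query, picture): "region" (400x640 bool, what is visible of it).
The state is a dict: "clock": time; "joint_pos": joint angles; "joint_velocities": joint speeds; "tau": joint torques, N m; "position": TCP position; "ee_rot": TCP orientation; "ft_force": force on the tool from outside, world axes, zero at the start; "torque": the same for the moment, N m; "grip_width": opening from 0.0 (shut) to 1.0 (fully open); "grasp_force": force on a finger pad.
Only numpy, scipy, OpenCV 4.12 (cv2) and the standard library are available. Lean on these libraries where they do the work, as an engineer would, in place of code of your own. Each camera call takes 0.05 s, during which the arm holds its last target. There are 200 camera calls.

TASK

Take the white lid off the blue cup in the feeder's cradle by its knob and set it down gently, knob up, wholly on the light-blue mat. Then draw the hopper's red-handled shutter open so that all four ceramic balls run down the chute into the cup, and slide the shutter fully home again. Leave the cup upright in its cradle, and do not shift the other things on the bench.

Things in the scene. Friction and masses are not known exactly. Their poses are not given: they have to be found in the camera images.
- feeder: Fixed feeder. Origin on the bench under the hopper's centre; +y points down the steel chute to the cup, -y to the red shutter handle, z up. Hopper 84 x 84 mm, 206 to 290 mm high, flared mouth to 316 mm (no flare on the handle side). Chute lip at y = 105 mm, its side walls 142 mm high there, 88 mm wide over all. Round cup cradle centred at y = 174 mm. Grey base 150 x 335 x 6 mm.
- shutter_grip (a point): Centre of the shutter's red handle block: 44 mm along the feeder's x, 18 mm thick along its y, 52 mm tall (206 to 258 mm above the bench), upright on the flat steel shutter plate. With the shutter shut it is 130 mm from the hopper's centre on the feeder's -y side, 79 mm clear of the hopper's wall. Axes as the feeder's.
- shutter (a joint): Opening of the shutter in m: 0 fully shut (home, at a stop), 0.08 fully open (stop). Grows as the handle is drawn straight away from the hopper along the feeder's -y. About 2 N of friction and 6 N per m/s of damping; stays where it is left. Starts up to 8 mm ajar, too little for a ball to pass. Opened to 0.07 or more, the hopper empties within about 2 s.
- cup: Blue open cup, 104 mm across the rim, 75 mm tall, wall 4 mm, floor 5 mm thick, standing loose in the round grey cradle of the feeder (cradle floor 6 mm above the bench, its wall 22 mm high). Origin: centre of its underside, z up.
- lid_knob (a point): Centre of the lid's black upright knob (30 mm diameter, 36 mm tall, z up). The white lid lies loose on the cup: disc 110 mm across, 6 mm thick, its top 18 mm below this point; under it a plug 88 mm across, 5 mm deep, sits in the cup's mouth with 4 mm play. The lid's lowest face is 29 mm below this point. About 0.12 kg. Lift it straight up until clear of the cup and chute.
- lid: The same lid, origin at the centre of the underside of its plug, z up.
- mat_top (a point): Centre of the top face of the light-blue mat, 170 x 170 x 4 mm, fixed flat on the bench; x and y along its edges, z up.
- ball0_center (a point): Centre of a cream ceramic ball, 34 mm in diameter; four of them start side by side inside the hopper, on the shutter plate.
- ball1_center (a point): Centre of a cream ceramic ball, 34 mm in diameter; four of them start side by side inside the hopper, on the shutter plate.
- ball2_center (a point): Centre of a cream ceramic ball, 34 mm in diameter; four of them start side by side inside the hopper, on the shutter plate.
- ball3_center (a point): Centre of a cream ceramic ball, 34 mm in diameter; four of them start side by side inside the hopper, on the shutter plate.
- solvent: Bystander, leave alone: amber bottle, 60 mm across, 130 mm tall. Origin at the centre of its underside.
- slidebox: Bystander, leave alone: green slide box 90 x 180 x 35 mm. Origin at the centre of its underside.
- objective: Bystander, leave alone: steel microscope objective, 44 mm across, 60 mm tall, standing. Origin at the centre of its underside.
- gaugeblock: Bystander, leave alone: dark steel block 60 x 40 x 35 mm. Origin at the centre of its underside.
- jar: Bystander, leave alone: white jar, 56 mm across, 70 mm tall, black cap. Origin at the centre of its underside.
- driver: Bystander, leave alone: yellow-handled screwdriver 160 mm long, lying. Origin at the centre of its underside.
- ball0: The same ball as ball0_center; use that point.
- ball1: The same ball as ball1_center; use that point.
- ball2: The same ball as ball2_center; use that point.
- ball3: The same ball as ball3_center; use that point.
Not all that is in view belongs to the job. What is meant by the cup is not green, orange or pink, and is the larger of those in its own colour.

How it is judged:
On the way, in this order (a step that is already met when the one before it is completed fails the run):
1. the lid lies on the mat, knob up, let go (x of lid_knob in the frame of mat_top between -0.034 and 0.034 m and y of lid_knob in the frame of mat_top between -0.034 and 0.034 m and height (world z) of lid_knob below 0.037 m and angle between lid_knob's own z axis and vertical below 0.08 rad and contact force between lid and the fingers below 0.1 N), for 0.2 s.
2. the shutter has been drawn open and all four balls are in the cup (horizontal distance between each of ball0_center, ball1_center, ball2_center, ball3_center and cup below 0.049 m and z of ball0_center in the frame of cup between 0.01 and 0.07 m and z of ball1_center in the frame of cup between 0.01 and 0.07 m and z of ball2_center in the frame of cup between 0.01 and 0.07 m and z of ball3_center in the frame of cup between 0.01 and 0.07 m and value of joint shutter above 0.03 m), for 0.2 s.
3. the shutter is home again (value of joint shutter below 0.004 m), for 0.2 s.
At the end, for the whole second after the job is handed in: Shutter home (within 4 mm); all four balls at rest inside the cup; cup upright in its cradle (within 12 mm of its start, tilt under 0.08 rad); lid at rest and let go on the mat, knob up (centre within 34 mm of the mat's along each edge, tilt under 0.08 rad) (all of step 1 and horizontal distance between each of ball0_center, ball1_center, ball2_center, ball3_center and cup below 0.049 m and z of ball0_center in the frame of cup between 0.01 and 0.07 m and z of ball1_center in the frame of cup between 0.01 and 0.07 m and z of ball2_center in the frame of cup between 0.01 and 0.07 m and z of ball3_center in the frame of cup between 0.01 and 0.07 m and linear speed of each of ball0, ball1, ball2, ball3, lid below 0.05 m/s and distance of cup from where it was at the start of the episode below 0.012 m and angle between cup's own z axis and vertical below 0.08 rad and value of joint shutter below 0.004 m); the robot touches nothing.
It fails at once if the lid is dropped (it falls faster than 0.5 m/s, let go) (linear speed of lid above 0.5 m/s and contact force between lid and the fingers below 0.05 N).
It fails at once if the cup is tipped (over 0.3 rad) (angle between cup's own z axis and vertical above 0.3 rad).
It fails at once if another thing on the bench is shifted by more than 30 mm (distance of any of solvent, slidebox, objective, gaugeblock, jar, driver from where it was at the start of the episode above 0.03 m).
It also fails if it takes over 51 s, if anything falls off the work surface, if the arm or the gripper's body presses on something with over 40 N, if the wrist force passes 120 N, or if a joint passes its speed limit or range.

## Working session

There is one attempt and no reset: what is moved stays moved. The work goes in short steps, Python scripts to look and compute and a tool call to move; the robot and the scene stay as the last step left them, time stands still between calls to the robot, and variables do not carry over. Pictures are saved under pics/ and viewed, at most 10 in all, crops included, and the job is handed in when it is done.

Besides the shell and the picture viewer there is one more tool, called after "Request:" by a JSON object that holds its "api" and its "payload", one argument or row to a line. carry_out: Moves the arm, as the interface text tells. Its arguments: {"type":"object","properties":{"deltas":{"type":"array","items":{"type":"array","items":{"type":"number"}}},"force":{"type":"number"}},"required":["deltas"]}

```bash
mkdir -p pics; cat > h.py <<'E'
import numpy as np, cv2
from workcell import manip, camera, ticket, boxes_of, outline_of
def pts(p,mask):
    v,u=np.nonzero(mask&(p["depth"]>0)); z=p["depth"][v,u]
    f=200/np.tan(np.radians(p["vertical_fov"])/2)
    C=np.c_[(u-p["cx"])*z/f,(v-p["cy"])*z/f,z]
    return (C-p["t"])@p["R"]
def pix(p,X):
    c=p["R"]@np.array(X)+p["t"]; f=200/np.tan(np.radians(p["vertical_fov"])/2)
    return (c[:2]/c[2]*f+[p["cx"],p["cy"]]).round()
def save(n,img): cv2.imwrite(f"pics/{n}.png",img[:,:,::-1])
E
python3 - <<'E'
from h import *
P={n:camera(n) for n in("side","top")}
for n,p in P.items():
    print(n,"cam at",(-p["R"].T@p["t"]).round(3))
    for q in ["feeder","shutter_grip","cup","lid_knob","lid","mat_top","solvent","slidebox","objective","gaugeblock","jar","driver","ball0_center"]:
        for b in boxes_of(q,p)[:4]:
            print(q,round(b["conf"],2),np.round(b["position"],3),pix(p,b["position"]))
save("st",np.vstack([P["side"]["img"],P["top"]["img"]])[:, :][::1])
save("s0",P["side"]["img"]);save("t0",P["top"]["img"])
o=manip.get_obs();print(o["clock"],o["position"],o["ee_rot"],o["grip_width"])
E
```

```text
side cam at [-0.049  0.862  0.852]
feeder 0.7 [ 0.571 -0.054  0.144] [320. 193.]
shutter_grip 0.6 [ 0.57  -0.056  0.14 ] [321. 194.]
shutter_grip 0.49 [ 0.582 -0.22   0.216] [344. 151.]
cup 0.79 [ 0.485 -0.303  0.048] [379. 190.]
cup 0.77 [0.63  0.218 0.036] [252. 262.]
cup 0.69 [0.292 0.272 0.041] [343. 323.]
cup 0.63 [0.562 0.113 0.047] [292. 247.]
lid_knob 0.69 [0.589 0.081 0.088] [291. 228.]
lid_knob 0.33 [ 0.58  -0.221  0.216] [345. 151.]
lid 0.75 [0.587 0.08  0.088] [292. 228.]
lid 0.56 [ 0.797 -0.107  0.035] [277. 194.]
mat_top 0.78 [0.477 0.363 0.007] [262. 325.]
solvent 0.7 [0.744 0.2   0.068] [226. 237.]
solvent 0.66 [ 0.389 -0.116  0.018] [379. 233.]
slidebox 0.79 [ 0.793 -0.107  0.035] [277. 195.]
objective 0.68 [0.694 0.359 0.039] [200. 283.]
gaugeblock 0.68 [ 0.391 -0.452  0.029] [419. 183.]
jar 0.83 [0.35  0.072 0.044] [362. 266.]
driver 0.76 [ 0.385 -0.114  0.02 ] [380. 233.]
driver 0.66 [0.474 0.364 0.003] [263. 327.]
driver 0.34 [ 0.581 -0.222  0.215] [345. 151.]
ball0_center 0.33 [0.694 0.363 0.041] [199. 283.]
top cam at [ 0.463 -0.033  1.266]
feeder 0.66 [ 0.578 
[... 366 characters left out ...]
0.596 0.074 0.092] [280. 187.]
lid 0.86 [0.594 0.075 0.084] [280. 188.]
lid 0.69 [ 0.592 -0.19   0.205] [376. 183.]
mat_top 0.83 [0.481 0.352 0.006] [193. 227.]
solvent 0.79 [0.75  0.176 0.09 ] [246. 135.]
solvent 0.58 [ 0.572 -0.115  0.237] [349. 189.]
slidebox 0.75 [ 0.788 -0.149  0.038] [354. 127.]
slidebox 0.18 [0.481 0.352 0.007] [193. 227.]
objective 0.7 [0.703 0.341 0.048] [194. 154.]
gaugeblock 0.87 [ 0.394 -0.467  0.038] [461. 254.]
jar 0.51 [0.358 0.053 0.071] [288. 269.]
driver 0.51 [ 0.389 -0.124  0.024] [347. 257.]
driver 0.45 [0.748 0.177 0.091] [245. 135.]
1.4 [ 0.21363022 -0.58737129  0.25334215] [9.84828726e-01 1.73529188e-01 2.05173982e-05 3.67231257e-05] 1.0017624161541687
```

View pics/s0.png

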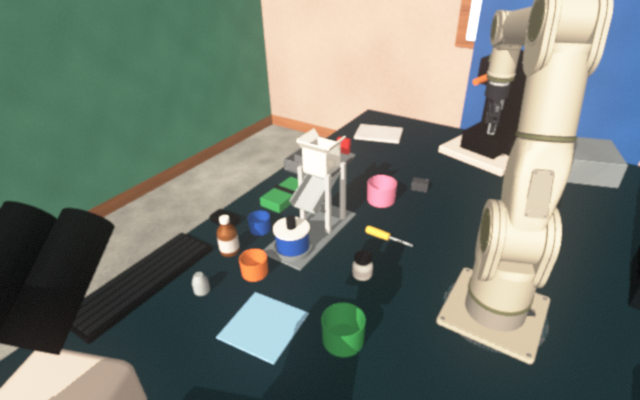

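View pics/t0.png

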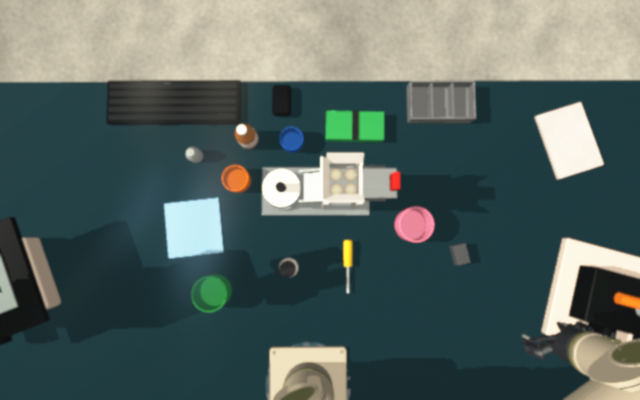

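The top view shows the lidded blue cup at (281,187), the handle at (395,181), the mat at (194,228) and four balls in the hopper at (343,180). There are five cup candidates in the top view:
- Lidded blue at (281,187)
- Small blue at (291,138)
- Orange at (235,178)
- Green at (211,293)
- Pink at (414,225)

The lidded blue cup in the cradle fits, because it is the larger of the two blue ones. Next I'll confirm it in a crop and measure precisely.

```bash
python3 - <<'E'
from h import *
P={n:camera(n) for n in("side","top")}
for n,p in P.items():
    hsv=cv2.cvtColor(p["img"],cv2.COLOR_RGB2HSV); H,S,V=[hsv[...,i].astype(int) for i in range(3)]
    vv,uu=np.mgrid[:400,:640]
    lu,lv=(292,230) if n=="side" else (281,187)
    near=(abs(uu-lu)<28)&(abs(vv-lv)<28)
    def rep(name,m):
        X=pts(p,m)
        if len(X)<5: print(n,name,len(X));return
        print(n,name,len(X),"med",np.median(X,0).round(4),"min",np.percentile(X,3,axis=0).round(4),"max",np.percentile(X,97,axis=0).round(4))
    z=np.zeros((400,640)); 
    full=pts(p,np.ones((400,640),bool)) if (p["depth"]>0).all() else None
    D=np.full((400,640,3),np.nan); m=p["depth"]>0; D[m]=pts(p,np.ones((400,640),bool))
    Z=D[...,2]
    rep("knob",near&(V<70)&(Z>.09)&(Z<.14))
    rep("knobtop",near&(V<90)&(Z>.116)&(Z<.14))
    rep("lidwhite",near&(V>150)&(S<60)&(Z>.07)&(Z<.1))
    rep("lid z-slab",near&(Z>.078)&(Z<.096)&(D[...,1]>.02))
    red=((H<8)|(H>172))&(S>150)&(V>80)&(Z>.18)
    rep("red",red); rep("redtop",red&(Z>.25))
    mat=(Z<.02)&(H>85)&(H<110)&(S>40)&(V>150)&(abs(D[...,0]-.48)<.15)&(abs(D[...,1]-.35)<.15)
    mat=cv2.morphologyEx(mat.astype(np.uint8),cv2.MORPH_OPEN,np.ones((3,3)))>0
    rep("mat",mat); X=pts(p,mat); print("mat rect",cv2.minAreaRect(X[:,:2].astype(np.float32)))
    # feeder base and hopper rim
    g=(S<60)&(V>60)&(abs(D[...,0]-.58)<.12)&(abs(D[...,1]+.03)<.25)
    for nm,a,b in(("base",.003,.012),("rim",.305,.325),("plate",.195,.212)):
        X=pts(p,g&(Z>a)&(Z<b)); 
        if len(X)>10: print(n,nm,len(X),X.mean(0).round(4),cv2.minAreaRect(X[:,:2].astype(np.float32)))
    X=pts(p,(H>105)&(H<125)&(S>120)&near&(Z>.01)&(Z<.1)); print("blue",len(X),X.mean(0),X.min(0),X.max(0))
s=P["side"]["img"][180:300,170:370];t=P["top"]["img"][120:240,180:420]
save("c1",np.vstack([cv2.resize(s,(480,288),interpolation=2),cv2.resize(t,(480,240),interpolation=2)]))
E
```

```text
side knob 88 med [0.5872 0.0815 0.1171] min [0.5787 0.0664 0.0954] max [0.6032 0.0893 0.1244]
side knobtop 53 med [0.5913 0.0772 0.1223] min [0.5797 0.0636 0.1166] max [0.6051 0.0901 0.1246]
side lidwhite 593 med [0.5829 0.0894 0.0865] min [0.5431 0.0297 0.0759] max [0.6416 0.1274 0.0897]
side lid z-slab 584 med [0.5839 0.0875 0.0867] min [0.5435 0.0296 0.0818] max [0.6418 0.1274 0.0908]
side red 112 med [ 0.5779 -0.2223  0.2364] min [ 0.5694 -0.2345  0.2134] max [ 0.6031 -0.2172  0.2584]
side redtop 27 med [ 0.5768 -0.2249  0.2542] min [ 0.5712 -0.2341  0.2505] max [ 0.6103 -0.2174  0.2591]
side mat 3625 med [0.4741 0.3647 0.0037] min [0.3969 0.2772 0.0004] max [0.557  0.4384 0.0067]
mat rect ((0.4797217845916748, 0.35413768887519836), (0.17026552557945251, 0.1754544973373413), 6.703253269195557)
side base 1424 [ 0.5701 -0.028   0.0061] ((0.5753098726272583, -0.034015998244285583), (0.47672533988952637, 0.21892879903316498), 84.56089782714844)
side rim 192 [ 0.6021 -0.0705  0.311 ] ((0.5934241414070129, -0.08833841234445572), (0.10456456243991852, 0.11847648024559021), 88.6084594726
[... 1003 characters left out ...]
1056824), (0.17483167350292206, 0.17564216256141663), 6.1540093421936035)
top base 1123 [ 0.5602 -0.0157  0.0058] ((0.5943651795387268, -0.04067835211753845), (0.4886111915111542, 0.19667695462703705), 83.47020721435547)
top rim 476 [ 0.5981 -0.0809  0.311 ] ((0.5938187837600708, -0.09275482594966888), (0.1006729006767273, 0.11577851325273514), 89.68169403076172)
top plate 1230 [ 0.5927 -0.173   0.2051] ((0.587429404258728, -0.15265914797782898), (0.09975414723157883, 0.1792655885219574), 3.659801959991455)<stdin>:30: RuntimeWarning: Mean of empty slice.
  ret = um.true_divide(
Traceback (most recent call last):
ValueError: zero-size array to reduction operation minimum which has no identity
```

```bash
python3 - <<'E'
import cv2,numpy as np
s=cv2.imread("pics/s0.png")[180:300,170:370];t=cv2.imread("pics/t0.png")[120:240,180:420]
cv2.imwrite("pics/c1.png",np.vstack([cv2.resize(s,(480,288),interpolation=2),cv2.resize(t,(480,240),interpolation=2)]))
E
```

```text
(no output)
```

View pics/c1.png

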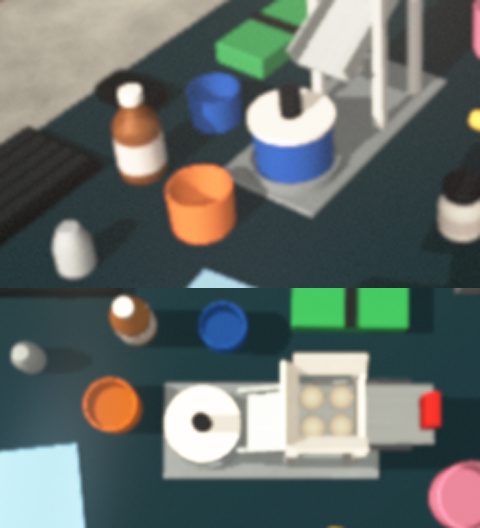

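Request:
{"api": "carry_out", "payload": {
  "deltas": [
    [0.97,-0.71,-0.2,-1,1],
    [0.97,-0.71,-0.2,-1,1],
    [0.97,-0.71,-0.2,-1,1],
    [0.97,-0.71,-0.2,-1,1]
  ]
}}

```text
clock: 2.0
position: [0.3177, -0.434, 0.2849]
ee_rot: [0.904, 0.427, 0.001, 0.001]
ft_force: [0.2, -1.6, -0.3]
grip_width: 0.997
grasp_force: 0.0
```

The crop confirms it: the lidded blue cup (lower half, about (202,422)) sits in the cradle and is larger than the loose blue cup at about (222,325).

Request:
{"api": "carry_out", "payload": {
  "deltas": [
    [0.94,-0.53,0,-1,1],
    [0.94,-0.53,0,-1,1],
    [0.94,-0.53,0,-1,1],
    [0.94,-0.53,0,-1,1]
  ]
}}

```text
clock: 2.5
position: [0.3443, -0.2768, 0.2838]
ee_rot: [0.765, 0.644, -0.0, 0.001]
ft_force: [-0.4, 0.1, -0.7]
grip_width: 0.998
grasp_force: 0.0
```

Request:
{"api": "carry_out", "payload": {
  "deltas": [
    [0.98,0.2,0,-0.333,1],
    [0.98,0.2,0,-0.333,1],
    [0.98,0.2,0,-0.333,1],
    [0.98,0.2,0,-0.333,1]
  ]
}}

```text
clock: 3.0
position: [0.3994, -0.1387, 0.2835]
ee_rot: [0.707, 0.707, 0.0, 0.0]
ft_force: [-0.0, -1.0, -0.3]
grip_width: 0.999
grasp_force: 0.0
```

Request:
{"api": "carry_out", "payload": {
  "deltas": [
    [1,0.33,0,0,1],
    [1,0.33,0,0,1],
    [1,0.33,0,0,1],
    [1,0.33,0,0,1]
  ]
}}

```text
clock: 3.5
position: [0.4491, 0.0113, 0.2833]
ee_rot: [0.707, 0.707, 0.0, -0.0]
ft_force: [0.2, -1.6, 0.5]
grip_width: 0.997
grasp_force: 0.0
```

Request:
{"api": "carry_out", "payload": {
  "deltas": [
    [0.41,0.956,0,0,1],
    [0.41,0.956,0,0,1],
    [0.41,0.956,0,0,1],
    [0.41,0.956,0.3,0,1],
    [0.41,0.956,0.5,0,1],
    [0.41,0.956,0.5,0,1]
  ]
}}

```text
clock: 4.25
position: [0.5911, 0.0689, 0.2055]
ee_rot: [0.709, 0.706, -0.002, -0.001]
ft_force: [0.1, 0.6, -0.1]
grip_width: 1.0
grasp_force: 0.0
```

```bash
python3 - <<'E'
from h import *
o=manip.get_obs();print(o["clock"],o["position"],o["ee_rot"])
p=camera("wrist"); save("w1",p["img"])
f=200/np.tan(np.radians(p["vertical_fov"])/2)
for q in("lid_knob","lid"):
    for b in boxes_of(q,p)[:2]: print(q,b["conf"],np.round(b["position"],4))
# own ray for dark knob via fisheye: unproject top of knob by depth
v,u=np.mgrid[:400,:640]; dx,dy=u-p["cx"],v-p["cy"]; r=np.hypot(dx,dy)+1e-9; th=r/f
z=p["depth"]; k=z*np.tan(th)/r
X=(np.stack([dx*k,dy*k,z],-1)-p["t"])@p["R"]
V=p["img"].max(2); m=(z>0)&(th<1.4)&(V<90)&(abs(X[...,2]-.122)<.006)&(np.hypot(X[...,0]-.592,X[...,1]-.072)<.03)
Y=X[m]; print(len(Y),Y.mean(0),Y.min(0),Y.max(0)); 
if len(Y)>5: print(cv2.minEnclosingCircle(Y[:,:2].astype(np.float32)))
E
```

```text
4.25 [0.59108021 0.068905   0.20547988] [ 0.70863019  0.70557497 -0.00240206 -0.00120762]
lid_knob 0.61 [0.6007 0.0787 0.0856]
lid 0.73 [0.5917 0.0834 0.0887]
1355 [0.59428926 0.07576766 0.12301742] [0.5807302  0.06020839 0.11602349] [0.60858342 0.08931214 0.12601281]
((0.5940552949905396, 0.07465527206659317), 0.014932464808225632)
```

View pics/w1.png

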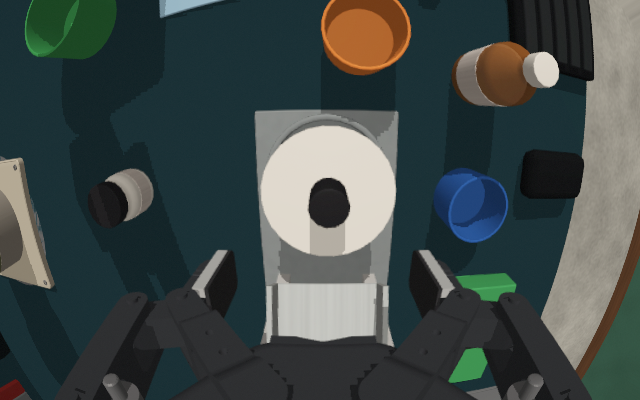

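The wrist view shows the knob at (329,203), centred between the pads, with the chute clear of the fingers.

Request:
{"api": "carry_out", "payload": {
  "deltas": [
    [0.01,0,0.2,0,1],
    [0.01,0,0.4,0,1],
    [0.01,0,0.55,0,1],
    [0.01,0,0.61,0,1],
    [0.01,0,0.61,0,1],
    [0.01,0,0.61,0,1]
  ]
}}

```text
clock: 5.15
position: [0.5926, 0.0741, 0.1182]
ee_rot: [0.707, 0.707, 0.001, 0.001]
ft_force: [0.4, 0.2, -0.2]
grip_width: 0.999
grasp_force: 0.0
```

Request:
{"api": "carry_out", "payload": {
  "deltas": [
    [0,0,0,0,-0.2],
    [0,0,0,0,-1],
    [0,0,0,0,-1],
    [0,0,0,0,-1],
    [0,0,0,0,-1],
    [0,0,0,0,-1]
  ],
  "force": 40
}}

```text
clock: 5.9
position: [0.5922, 0.074, 0.1172]
ee_rot: [0.707, 0.707, 0.0, 0.0]
ft_force: [0.1, -0.1, 6.0]
grip_width: 0.334
grasp_force: 39.3
```

Request:
{"api": "carry_out", "payload": {
  "deltas": [
    [0,0,-0.1,0,-1],
    [0,0,-0.25,0,-1],
    [0,0,-0.45,0,-1],
    [0,0,-0.65,0,-1],
    [0,0,-0.7,0,-1],
    [0,0,-0.7,0,-1]
  ]
}}

```text
clock: 6.65
position: [0.5917, 0.0739, 0.2216]
ee_rot: [0.707, 0.707, -0.0, 0.0]
ft_force: [0.5, -0.3, -3.0]
grip_width: 0.339
grasp_force: 39.8
```

Request:
{"api": "carry_out", "payload": {
  "deltas": [
    [0.2,-0.07,0,0,-1],
    [0.45,-0.16,0,0,-1],
    [0.7,-0.26,0,0,-1],
    [0.9,-0.35,0,0,-1],
    [0.95,-0.38,0,0,-1]
  ]
}}

```text
clock: 7.28
position: [0.5331, 0.2186, 0.2205]
ee_rot: [0.706, 0.708, -0.001, -0.001]
ft_force: [-0.3, -0.2, -1.3]
grip_width: 0.337
grasp_force: 39.8
```

Request:
{"api": "carry_out", "payload": {
  "deltas": [
    [0.2,-0.07,0,0,-1],
    [0.45,-0.16,0,0,-1],
    [0.7,-0.26,0,0,-1],
    [0.88,-0.35,0,0,-1],
    [0.92,-0.37,0,0,-1],
    [0.92,-0.37,0.2,0,-1],
    [0.92,-0.37,0.4,0,-1],
    [0.92,-0.37,0.5,0,-1],
    [0.92,-0.37,0.5,0,-1]
  ]
}}

```text
clock: 8.4
position: [0.4797, 0.3533, 0.1458]
ee_rot: [0.708, 0.707, -0.001, -0.0]
ft_force: [0.6, -0.2, -1.1]
grip_width: 0.337
grasp_force: 39.8
```

```bash
python3 - <<'E'
from h import *
o=manip.get_obs();print(o["clock"],o["position"],o["ee_rot"],o["grasp_force"],o["ft_force"])
for n in("side","top"):
    p=camera(n)
    for q in("lid_knob","lid","mat_top"):
        for b in boxes_of(q,p)[:2]: print(n,q,round(b["conf"],2),np.round(b["position"],4))
    save("p_"+n,p["img"])
    if n=="side": save("c2",cv2.resize(p["img"][180:380,180:400],(660,600)))
E
```

```text
8.4 [0.47970002 0.35334604 0.14581776] [ 7.07661744e-01  7.06550636e-01 -1.02595940e-03 -5.57906291e-05] 39.81972277164459 [ 0.61184506 -0.17111524 -1.11116084]
side lid_knob 0.93 [0.4676 0.3649 0.1156]
side lid 0.75 [ 0.3853 -0.1152  0.0198]
side lid 0.56 [0.47   0.3633 0.1169]
side mat_top 0.96 [0.4649 0.3712 0.0046]
top lid_knob 0.89 [0.4856 0.3359 0.1219]
top lid_knob 0.72 [ 0.5925 -0.1933  0.2066]
top lid 0.95 [0.4847 0.335  0.1134]
top lid 0.41 [ 0.5936 -0.192   0.208 ]
top mat_top 0.93 [0.491  0.3081 0.0056]
```

View pics/c2.png

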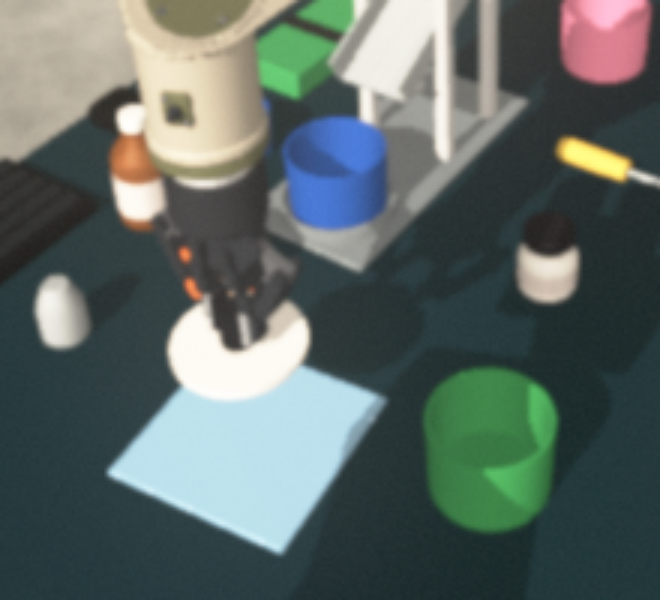

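The side crop shows the lid held level at about (240,345), above the mat. The cup is open and upright at (335,170).

Request:
{"api": "carry_out", "payload": {
  "deltas": [
    [0,0,0.15,0,-1],
    [0,0,0.3,0,-1],
    [0,0,0.45,0,-1],
    [0,0,0.55,0,-1],
    [0,0,0.6,0,-1],
    [0,0,0.62,0,-1],
    [0,0,0.635,0,-1],
    [0,0,0.635,0,-1]
  ]
}}

```text
clock: 9.8
position: [0.4797, 0.3547, 0.0519]
ee_rot: [0.707, 0.707, 0.0, 0.0]
ft_force: [0.6, -0.9, -1.0]
grip_width: 0.34
grasp_force: 39.8
```

Request:
{"api": "carry_out", "payload": {
  "deltas": [
    [0,0,0.01,0,-1],
    [0,0,0.02,0,-1],
    [0,0,0.025,0,-1],
    [0,0,0.025,0,-1]
  ]
}}

```text
clock: 10.3
position: [0.4794, 0.3545, 0.0477]
ee_rot: [0.707, 0.707, -0.0, 0.0]
ft_force: [0.5, -0.3, -1.7]
grip_width: 0.337
grasp_force: 39.8
```

Request:
{"api": "carry_out", "payload": {
  "deltas": [
    [0,0,0.007,0,-1],
    [0,0,0.013,0,-1],
    [0,0,0.013,0,-1]
  ]
}}

```text
clock: 10.68
position: [0.4794, 0.3545, 0.0457]
ee_rot: [0.707, 0.707, -0.0, 0.0]
ft_force: [0.5, -0.9, -0.1]
grip_width: 0.335
grasp_force: 39.8
```

Request:
{"api": "carry_out", "payload": {
  "deltas": [
    [0,0,0.007,0,-1],
    [0,0,0.007,0,-1],
    [0,0,0.007,0,-1]
  ]
}}

```text
clock: 11.05
position: [0.4795, 0.3546, 0.0452]
ee_rot: [0.707, 0.707, 0.0, 0.0]
ft_force: [-1.6, -2.8, 5.5]
grip_width: 0.335
grasp_force: 40.5
```

Request:
{"api": "carry_out", "payload": {
  "deltas": [
    [0,0,0,0,-0.1],
    [0,0,0,0,0.2],
    [0,0,0,0,0.6],
    [0,0,0,0,1],
    [0,0,0,0,1],
    [0,0,-0.2,0,1],
    [0,0,-0.5,0,1],
    [0,0,-0.9,0,1],
    [0,0,-1,0,1]
  ]
}}

```text
clock: 12.18
position: [0.4803, 0.356, 0.1989]
ee_rot: [0.707, 0.707, 0.003, 0.001]
ft_force: [0.3, 0.3, -0.1]
grip_width: 1.003
grasp_force: 0.0
```

Request:
{"api": "carry_out", "payload": {
  "deltas": [
    [-0.4,-0.1,-0.4,0,1],
    [-0.8,-0.2,-0.7,0,1],
    [-1,-0.27,-0.8,0,1],
    [-1,-0.27,-0.8,0,1]
  ]
}}

```text
clock: 12.68
position: [0.4396, 0.2013, 0.3164]
ee_rot: [0.709, 0.705, 0.001, 0.002]
ft_force: [0.4, -0.1, 0.3]
grip_width: 1.002
grasp_force: 0.0
```

```bash
python3 - <<'E'
from h import *
o=manip.get_obs();print(o["clock"],o["position"])
for n in("side","top"):
    p=camera(n)
    for q in("lid_knob","lid","shutter_grip"):
        for b in boxes_of(q,p)[:1]: print(n,q,round(b["conf"],2),np.round(b["position"],4))
    save("q_"+n,p["img"])
E
```

```text
12.675 [0.43964294 0.20129488 0.31637615]
side lid_knob 0.63 [0.4734 0.3636 0.0148]
side lid 0.62 [0.4713 0.3593 0.0147]
side shutter_grip 0.56 [ 0.5795 -0.2229  0.2175]
top lid_knob 0.56 [0.5127 0.3473 0.0199]
top lid 0.57 [0.5127 0.3498 0.0152]
top shutter_grip 0.98 [ 0.5944 -0.189   0.2022]
```

View pics/q_side.png

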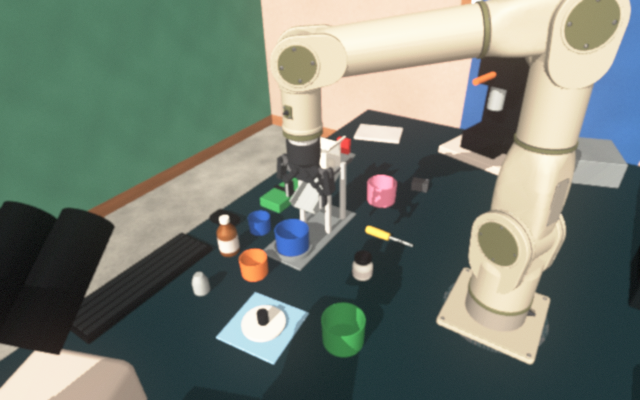

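The lid rests flat and centred on the mat, knob up, at (263,320). Next is the shutter.

Request:
{"api": "carry_out", "payload": {
  "deltas": [
    [-0.4,-0.04,-0.15,0.34,1],
    [-0.8,-0.08,-0.25,0.67,1],
    [-1,-0.1,-0.25,1,1],
    [-1,-0.1,-0.25,1,1]
  ]
}}

```text
clock: 13.58
position: [0.4239, 0.0527, 0.352]
ee_rot: [0.867, 0.498, -0.0, -0.0]
ft_force: [0.8, 0.6, 0.0]
grip_width: 0.998
grasp_force: 0.0
```

Request:
{"api": "carry_out", "payload": {
  "deltas": [
    [-0.3,0.23,0,0.34,1],
    [-0.6,0.45,0,0.67,1],
    [-0.857,0.65,0,1,1],
    [-0.857,0.65,0,1,1]
  ]
}}

```text
clock: 14.08
position: [0.4443, -0.1077, 0.3511]
ee_rot: [0.966, 0.257, -0.001, -0.001]
ft_force: [-0.7, 1.4, -0.7]
grip_width: 1.002
grasp_force: 0.0
```

Request:
{"api": "carry_out", "payload": {
  "deltas": [
    [0.02,0.35,0,0.34,1],
    [0.04,0.7,0,0.67,1],
    [0.05,0.914,0,1,1],
    [0.05,0.914,0,1,1],
    [0.05,0.914,0,1,1]
  ]
}}

```text
clock: 14.7
position: [0.5197, -0.218, 0.3521]
ee_rot: [1.0, 0.003, -0.0, -0.001]
ft_force: [0.3, 0.6, 0.5]
grip_width: 0.998
grasp_force: 0.0
```

```bash
python3 - <<'E'
from h import *
o=manip.get_obs();print(o["clock"],o["position"],o["ee_rot"])
p=camera("wrist"); 
f=200/np.tan(np.radians(p["vertical_fov"])/2)
v,u=np.mgrid[:400,:640]; dx,dy=u-p["cx"],v-p["cy"]; r=np.hypot(dx,dy)+1e-9; th=r/f
z=p["depth"]; k=z*np.tan(th)/r
X=(np.stack([dx*k,dy*k,z],-1)-p["t"])@p["R"]
hsv=cv2.cvtColor(p["img"],cv2.COLOR_RGB2HSV)
m=(z>0)&(th<1.4)&((hsv[...,0]<8)|(hsv[...,0]>172))&(hsv[...,1]>150)&(X[...,2]>.25)&(X[...,2]<.265)&(X[...,0]>.5)
Y=X[m]; print(len(Y),Y.mean(0),Y.min(0),Y.max(0)); print(cv2.minAreaRect(Y[:,:2].astype(np.float32)))
print(u[m].mean(),v[m].mean())
save("w2",p["img"])
E
```

```text
14.7 [ 0.51966186 -0.21804307  0.35208662] [ 9.99995561e-01  2.90631716e-03 -4.67286789e-05 -6.54487669e-04]
1554 [ 0.59270005 -0.23040568  0.2579941 ] [ 0.57095067 -0.23977275  0.25414193] [ 0.61397907 -0.22173254  0.26067173]
((0.5925110578536987, -0.23063209652900696), (0.01803639344871044, 0.04303383454680443), 89.59465789794922)
341.5070785070785 108.86293436293437
```

View pics/w2.png

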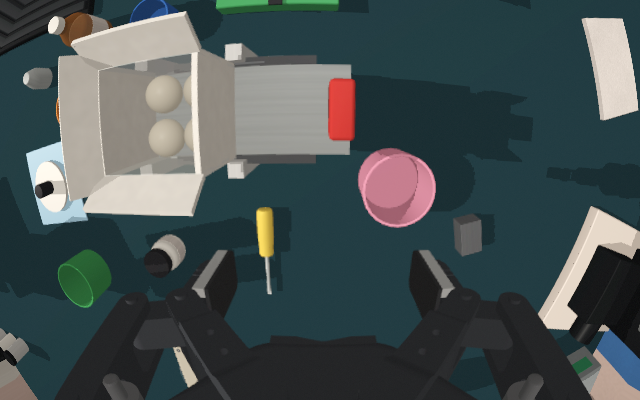

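The handle is at pixel (342,109), which is world (0.5925, -0.2306) with no yaw. The balls are still in the hopper.

Request:
{"api": "carry_out", "payload": {
  "deltas": [
    [0.25,0.08,0,0,1],
    [0.485,0.083,0,0,1],
    [0.485,0.083,0.1,0,1],
    [0.485,0.083,0.3,0,1],
    [0.485,0.083,0.55,0,1],
    [0.485,0.083,0.72,0,1],
    [0.485,0.083,0.74,0,1],
    [0.485,0.083,0.74,0,1]
  ]
}}

```text
clock: 15.75
position: [0.5917, -0.2326, 0.2426]
ee_rot: [1.0, 0.0, 0.001, 0.0]
ft_force: [-0.0, 0.1, 0.1]
grip_width: 1.003
grasp_force: 0.0
```

Request:
{"api": "carry_out", "payload": {
  "deltas": [
    [0,0,0,0,-0.3],
    [0,0,0,0,-1],
    [0,0,0,0,-1],
    [0,0,0,0,-1],
    [0,0,0,0,-1],
    [0,0,0,0,-1],
    [0,0,0,0,-1]
  ],
  "force": 50
}}

```text
clock: 16.62
position: [0.5918, -0.2329, 0.2416]
ee_rot: [1.0, -0.0, 0.0, 0.0]
ft_force: [-1.0, 1.5, 4.9]
grip_width: 0.201
grasp_force: 49.6
```

Request:
{"api": "carry_out", "payload": {
  "deltas": [
    [0,0.08,0,0,-1],
    [0,0.18,0,0,-1],
    [0,0.28,0,0,-1],
    [0,0.38,0,0,-1],
    [0,0.46,0,0,-1],
    [0,0.5,0,0,-1],
    [0,0.5,0,0,-1],
    [0,0.5,0,0,-1],
    [0,0.5,0,0,-1],
    [0,0.5,0,0,-1],
    [0,0.5,0,0,-1],
    [0,0.5,0,0,-1],
    [0,0.5,0,0,-1],
    [0,0.5,0,0,-1],
    [0,0.5,0,0,-1],
    [0,0.5,0,0,-1],
    [0,0.5,0,0,-1],
    [0,0.5,0,0,-1],
    [0,0.5,0,0,-1],
    [0,0.5,0,0,-1]
  ]
}}

```text
clock: 19.12
position: [0.5916, -0.3084, 0.2417]
ee_rot: [1.0, -0.0, 0.0, 0.0]
ft_force: [-2.7, 0.9, 5.1]
grip_width: 0.201
grasp_force: 50.5
```

Request:
{"api": "carry_out", "payload": {
  "deltas": [
    [0,0,0,0,-1],
    [0,0,0,0,-1],
    [0,0,0,0,-1],
    [0,0,0,0,-1],
    [0,0,0,0,-1],
    [0,0,0,0,-1],
    [0,0,0,0,-1],
    [0,0,0,0,-1]
  ]
}}

```text
clock: 20.12
position: [0.5916, -0.3084, 0.2417]
ee_rot: [1.0, -0.0, 0.0, 0.0]
ft_force: [-1.8, 0.8, 5.4]
grip_width: 0.206
grasp_force: 50.5
```

```bash
python3 - <<'E'
from h import *
o=manip.get_obs();print(o["clock"],o["position"],o["ft_force"],o["grasp_force"])
for n in("side","top"):
    p=camera(n)
    for b in boxes_of("ball0_center",p)[:6]: print(n,round(b["conf"],2),np.round(b["position"],4))
    if n=="side": a=cv2.resize(p["img"][120:280,230:390],(400,400))
    else: b=cv2.resize(p["img"][130:230,250:350],(400,400))
save("c3",np.hstack([a,b]))
E
```

```text
20.125 [ 0.59155824 -0.30844315  0.2416615 ] [-1.82144861  0.78827379  5.4129534 ] 50.46419978141785
side 0.59 [0.5983 0.0549 0.041 ]
```

View pics/c3.png

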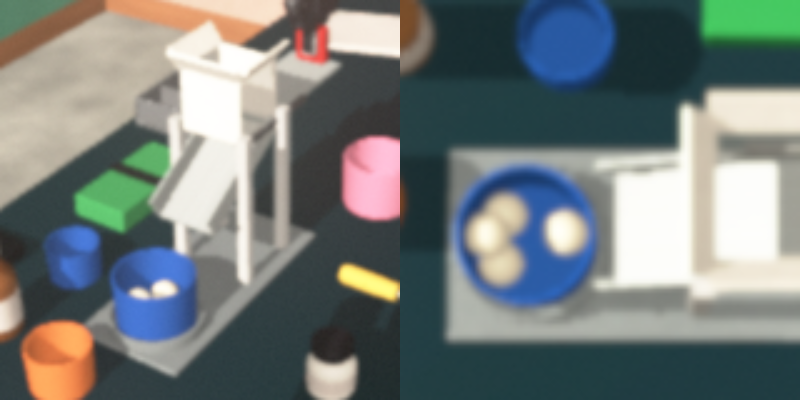

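All four balls are in the cup (right half: three at about (495,235), one at (566,232)), and the cup is upright. Now to close the shutter.

Request:
{"api": "carry_out", "payload": {
  "deltas": [
    [0,-0.08,0,0,-1],
    [0,-0.18,0,0,-1],
    [0,-0.28,0,0,-1],
    [0,-0.38,0,0,-1],
    [0,-0.46,0,0,-1],
    [0,-0.5,0,0,-1],
    [0,-0.505,0,0,-1],
    [0,-0.51,0,0,-1],
    [0,-0.51,0,0,-1]
  ]
}}

```text
clock: 21.45
position: [0.5918, -0.2315, 0.2416]
ee_rot: [1.0, -0.0, 0.0, 0.0]
ft_force: [-1.0, -0.7, 6.2]
grip_width: 0.202
grasp_force: 50.7
```

Request:
{"api": "carry_out", "payload": {
  "deltas": [
    [0,-0.007,0,0,-1],
    [0,-0.013,0,0,-1],
    [0,-0.013,0,0,-1]
  ]
}}

```text
clock: 21.82
position: [0.5918, -0.2296, 0.2416]
ee_rot: [1.0, -0.0, 0.0, 0.0]
ft_force: [-0.0, -1.5, 6.5]
grip_width: 0.201
grasp_force: 50.7
```

Request:
{"api": "carry_out", "payload": {
  "deltas": [
    [0,-0.007,0,0,-1],
    [0,-0.013,0,0,-1],
    [0,-0.013,0,0,-1]
  ]
}}

```text
clock: 22.2
position: [0.5918, -0.2284, 0.2417]
ee_rot: [1.0, -0.001, 0.0, 0.001]
ft_force: [0.5, -4.2, 5.3]
grip_width: 0.206
grasp_force: 50.7
```

Request:
{"api": "carry_out", "payload": {
  "deltas": [
    [0,-0.007,0,0,-1],
    [0,-0.013,0,0,-1],
    [0,-0.013,0,0,-1]
  ]
}}

```text
clock: 22.58
position: [0.5917, -0.2283, 0.2417]
ee_rot: [1.0, -0.001, 0.001, 0.002]
ft_force: [1.6, -9.7, 4.2]
grip_width: 0.205
grasp_force: 50.5
```

The handle has stopped at its home position: force rises with no further motion. Releasing and backing away.

Request:
{"api": "carry_out", "payload": {
  "deltas": [
    [0,0,0,0,-0.4],
    [0,0,0,0,0.2],
    [0,0,0,0,1],
    [0,0,0,0,1],
    [0,0,0,0,1],
    [0,0,-0.2,0,1],
    [0,0,-0.5,0,1],
    [0,0,-0.8,0,1],
    [0,0,-0.8,0,1]
  ]
}}

```text
clock: 23.7
position: [0.5928, -0.2255, 0.3654]
ee_rot: [1.0, -0.0, 0.003, 0.001]
ft_force: [-0.1, 1.0, -1.2]
grip_width: 0.999
grasp_force: 0.0
```

Request:
{"api": "carry_out", "payload": {
  "deltas": [
    [-0.3,0,0,0,1],
    [-0.6,0,0,0,1],
    [-0.8,0,0,0,1],
    [-0.8,0,0,0,1],
    [-0.8,0,0,0,1]
  ]
}}

```text
clock: 24.32
position: [0.472, -0.2255, 0.3609]
ee_rot: [1.0, -0.0, -0.0, -0.0]
ft_force: [-0.4, -0.1, 0.5]
grip_width: 1.003
grasp_force: 0.0
```

```bash
python3 - <<'E'
from h import *
o=manip.get_obs();print(o["clock"],o["position"],o["ft_force"])
p=camera("top")
D=pts(p,np.ones((400,640),bool)&(p["depth"]>0)); hsv=cv2.cvtColor(p["img"],cv2.COLOR_RGB2HSV)[p["depth"]>0]
r=((hsv[:,0]<8)|(hsv[:,0]>172))&(hsv[:,1]>150)&(D[:,2]>.25)&(D[:,2]<.265)
print("redtop",r.sum(),D[r].mean(0),np.percentile(D[r],[3,97],axis=0))
save("c4",cv2.resize(p["img"][120:270,160:480],(800,375)))
E
```

```text
24.325 [ 0.47196074 -0.22551549  0.36089981] [-0.37696604 -0.05851051  0.46446108]
redtop 123 [ 0.59214146 -0.22886073  0.25632722] [[ 0.57197892 -0.23703847  0.25179134]
 [ 0.61318136 -0.22094679  0.25987426]]
```

View pics/c4.png

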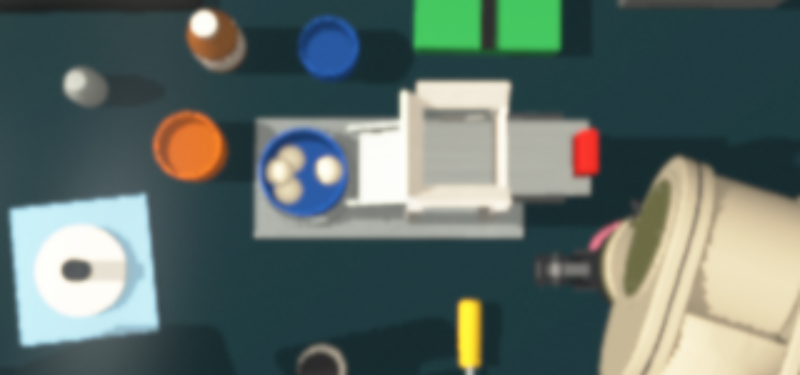

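The top view shows the balls in the cup, the hopper empty, the handle home at (586,152), and the lid on the mat at (80,270).

```bash
python3 -c "
from workcell import ticket; print(ticket.hand_in())"
```

```text
the job is handed in; nothing more can be done
None
```

I handed the job in at about 24 s with the lid knob up on the mat, all four balls in the upright cup and the shutter pushed home to its stop; the hand-in returned no verdict, so I can't confirm the score.

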